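Draw a stowed bottle tote out of a deep bay with a draw hook

TASK

Take the draw hook off its stand, reach in under the roof of the storage bay, hook it behind the front wall of the blue tote and drag the tote out until its front wall stands on the yellow strip, roughly square to the bay and with both bottles still standing in it. Then unhook and hang the hook back in the fork of its stand as it was, hook end downward, and let go. Move the tote only with the hook, never with the gripper itself, keep it down on its floor, and do not disturb the tip box on the roof, the large brown bottle or the cup on the bench.

Things in the scene. Friction and masses are not known exactly. Their poses are not given: they have to be found in the camera images.
- bay: Fixed white storage bay, open toward the robot. Origin: on the bench under the middle of the roof's front edge; x into the bay, y left, z up. Grey floor plate 6 mm thick, 220 wide, x = -95 (apron in front) to +172 mm. Roof underside z = 205, top z = 217, x = 0 to 172 mm. Opening 200 mm wide between 10 mm side walls; back wall face at x = 164 mm.
- strip (a point): Middle of the yellow strip across the apron, on the floor plate's surface: 60 mm in front of the roof's front edge. The strip is 40 mm deep (along the bay's x) and runs the full width. Axes as the bay's.
- tote: Loose blue open tote 104 (x) x 150 (y) x 55 mm high, 0.22 kg, deep in the bay on its floor plate. Origin: centre of underside; front wall at -x. Walls, floor 4 mm; rim along the front wall's top, 6 mm high, juts 6 mm outward (to x = -58). Inside, x = -48 to +1 mm is empty for the hook; low partitions behind hold two bottles apart. Slides with a pull of about 2 N.
- tote_lip (a point): Middle of the top edge of the tote's front wall (centre of its 4 mm thickness), 55 mm above the tote's underside. Axes as the tote's.
- bottle_red: Small white bottle with a red cap, 34 mm diameter, 62 mm high, 0.04 kg, standing in the left (+y) rear half of the tote. Origin: centre of its underside.
- bottle_brown: Small brown bottle with a white cap, 34 mm diameter, 60 mm high, 0.04 kg, standing in the right (-y) rear half of the tote. Origin: centre of its underside.
- hook_grip (a point): Centre of the grip of the loose steel draw hook (0.13 kg), hanging upright in its stand. Grip black with two red bands, 24 x 24 mm square, z = -29 to +29 mm along the hook's z (up). Below: a 44 x 44 mm collar (z = -37 to -31), then a 10 mm round shaft, straight down to z = -75, then slanting 0.2 rad forward (to +x) to the bend, from where the hook end turns back to -x.
- hook_bend (a point): The bend between the slanting shaft and the hook end, on the centre line: x = +24.8, z = -197.5 mm from the grip's centre in the hook's axes. Axes as the hook's.
- hook_tip (a point): Tip of the hook (centre of its 5 mm radius round end): x = +7.9, z = -222.3 mm from the grip's centre, 30 mm from the bend, 0.6 rad back from the grip's -z axis. With the grip leaning 0.48 rad (28 degrees) from vertical, its top toward the robot, the slanting shaft leans 39 degrees and clears the roof, and the hook end points nearly straight down (7 degrees back to the robot).
- stand: Fixed grey hook stand. Origin: on the bench below the hanging shaft. A post at x = 58 to 74 mm carries two level tines along x, tops at z = 215 mm, 22 mm apart, open toward -x; the collar rests on them. Lips 4 mm high at x = -32 to -27 mm keep the collar in; flared guides run to x = -50 mm. To free the hook lift it 15 mm or more and move it out along the stand's -x.
- stand_seat (a point): Where the centre of the hook's grip is when it hangs in the middle of the fork: 252 mm above the bench, over the stand's origin. Axes as the stand's. The hook hangs with its x roughly along the stand's x.
- tips: Loose pipette-tip box, clear lid, 76 x 118 x 68 mm, on the rear of the bay's roof. Origin: centre of its underside. To be left alone.
- amber: Large loose brown reagent bottle with a black cap, 58 mm diameter, 116 mm high, on the bench. Origin: centre of its underside. To be left alone.
- cup: Loose grey cup, 67 mm diameter, 78 mm high, on the bench. Origin: centre of its underside. To be left alone.

How it is judged:
On the way, in this order (a step that is already met when the one before it is completed fails the run):
1. the hook's tip is inside the tote behind its front wall, while the tote is still in the bay (x of hook_tip in the frame of tote between -0.05 and -0.002 m and y of hook_tip in the frame of tote between -0.062 and 0.062 m and z of hook_tip in the frame of tote between 0.002 and 0.05 m and x of tote_lip in the frame of strip above 0.03 m), for 0.2 s.
2. the tote has been drawn forward with the hook still behind its front wall, until the front wall is over the yellow strip (x of hook_tip in the frame of tote between -0.05 and -0.002 m and y of hook_tip in the frame of tote between -0.062 and 0.062 m and z of hook_tip in the frame of tote between 0.002 and 0.05 m and x of tote_lip in the frame of strip between -0.022 and 0.022 m), for 0.2 s.
At the end, for the whole second after the job is handed in: Tote front wall over the yellow strip (22 mm either side of its middle, 50 mm sideways), square to the bay within 15 degrees, flat, at rest, both bottles upright (9 degrees) in its rear half; hook upright in the fork, grip centre within 18 mm of the seat point, let go (x of tote_lip in the frame of strip between -0.022 and 0.022 m and y of tote_lip in the frame of strip between -0.05 and 0.05 m and angle between the x axis of tote and the x axis of bay, either way round below 0.26 rad and angle between each of bottle_red, bottle_brown, tote's own z axis and vertical below 0.15 rad and x of bottle_red in the frame of tote between 0 and 0.05 m and z of bottle_red in the frame of tote between 0 and 0.02 m and x of bottle_brown in the frame of tote between 0 and 0.05 m and z of bottle_brown in the frame of tote between 0 and 0.02 m and distance between hook_grip and stand_seat below 0.018 m and angle between hook_grip's own z axis and vertical below 0.12 rad and linear speed of tote below 0.02 m/s and height (world z) of tote below 0.012 m); the robot touches nothing.
It fails at once if the gripper or arm touches the tote or its bottles (contact force between any of the fingers, the arm and tote above 0.5 N or contact force between any of the fingers, the arm and bottle_red above 0.5 N or contact force between any of the fingers, the arm and bottle_brown above 0.5 N).
It fails at once if a bottle in the tote is tipped by more than 20 degrees (angle between any of bottle_red, bottle_brown's own z axis and vertical above 0.35 rad).
It fails at once if the tote is lifted off its floor or tipped (height (world z) of tote above 0.022 m or angle between tote's own z axis and vertical above 0.2 rad).
It fails at once if the tip box, the brown reagent bottle or the cup is moved by more than 25 mm (distance of any of tips, amber, cup from where it was at the start of the episode above 0.025 m).
It also fails if it takes over 56 s, if anything falls off the work surface, if the arm or the gripper's body presses on something with over 40 N, if the wrist force passes 120 N, or if a joint passes its speed limit or range.

ROBOT

A 6-joint arm with a two-finger parallel gripper is mounted at the origin on a cart in front of the work surface, level with it; the furniture and walls round the work are solid. World frame = base frame: x ahead of the robot, y to its left, z up, the work surface at z = 0. Lengths are in m, angles in rad, forces in N, time in s.
With the tool pointing down it reaches from about 0.25 to 0.725 m from the base axis. Payload 4 kg.
Tool frame: the origin (TCP) lies between the finger pads; the fingertips stand 25 mm ahead of it and the grasp point (between the pads) lies 6 mm ahead of it; z points along the fingers, y is the line along which they close (so a half turn about z gives the same grasp; the last joint's range is limited). The gripper opens to 85 mm and grips with 20 to 120 N. Pads are 22 mm wide; open, the fingers measure 114 mm over their backs; the gripper's body (76 mm by 85 mm) begins 54 mm behind the grasp point. The pads swing forward as they close: fully open they stand 13 mm farther back than shut.
Start: joints at [1.336, 0.241, 0.005, 1.335, 0, 1.571], TCP at [0.116, 0.486, 0.256] pointing down, gripper open.
Joint ranges: [-2.72, 2.72], [-1.05, 1.87], [-1.09, 1.28], [-1.99, 2.15], [-1.42, 1.44], [-3.14, 3.14]. Speed limits (rad/s): [2.79, 2.79, 3.14, 3.14, 3.14, 3.14].

INTERFACE

Orientations are given as a unit quaternion [x, y, z, w].
In Python, from workcell import r gives the robot as it stands. The module is installed in compiled form; this text tells all that it offers. Calls block until the motion is done:
- r.reach(position, orientation): joint-space move of the TCP to a pose.
- r.move_l(position, frame=None, feed=0.15): straight line of the TCP; frame=None keeps the orientation; feed is the mean speed in m/s.
- r.move_joints(angles): joint-space move.
- r.release() and r.grab(grasp_force=None): open the fingers fully, or close them until they stop; grasp_force is the grip in N (None keeps the last).
- r.sleep(seconds).
- r.solve_ik(position, orientation): joint angles nearest the present ones, or None.
- r.grab_frame(name): name is "scene" or "top" or "wrist"; returns a dict with "frame" (400x640x3 uint8, blue, green, red), "vertical_fov" (degrees; the focal length in pixels is half the picture's height over the tangent of half this angle, whatever the lens; pixels are square), "cx", "cy" (the principal point, pixels), "k1" (the pictures are not rectified: a ray, as slopes to the right and down, at radius r is drawn at 1 + k1 r^2 times it, then the intrinsics apply), "camera_from_world" (4x4, takes a point from world to camera coordinates); the wrist camera has in their place "tool_from_camera" (4x4, takes a point from camera to tool coordinates, whose origin is the TCP and whose axes are the flange's). Camera axes: x right, y down, z forward; pixel columns grow to the right and rows downward; lengths in m; the calibration is good to about 2 mm. A picture is of the moment at which its call begins: read the wrist's pose just before it. There is no depth.
A pose or a line that the arm cannot do raises r.IKError and nothing moves.
- r.hand_in(): hands the job in; it is judged then, once.
Trained networks look in a picture, given as the dict that the camera call returned (one of the last four; its "shot" number tells which), for a name from the list of things; names that differ only in an ending like _2 or _b are one class to them, and where a whole thing is asked for, a point or a joint stands for the part that bears it (a point fixed in the world has none). Each returns a list of dicts, best first, with "confidence" (0 to 1); they miss things now and then, are a little off and sometimes report something else, mostly with a low value. They report only what shows in the picture. A call takes as long as a camera call.
- r.silhouettes(picture, thing): "pixels" (400x640 bool, what is visible of it) and "box" ([left, top, width, height] in pixels, round what is visible of it).
- r.landmark_of(picture, thing): "centre" ([column, row] in pixels: a listed point, or the origin of a listed thing).
Readings, each from a call of its own:
- r.read_clock(): time.
- r.read_joints(): joint angles.
- r.read_joint_vel(): joint speeds.
- r.read_tau(): joint torques, N m.
- r.read_tcp_pos(): TCP position.
- r.read_ee_rot(): TCP orientation.
- r.read_wrist_force(): force on the tool from outside, world axes, zero at the start.
- r.read_moment(): the same for the moment, N m.
- r.read_gripper_width(): finger opening in m.
- r.read_grip_force(): force on a finger pad.
Only numpy, scipy, OpenCV 4.12 (cv2) and the standard library are available. Lean on these libraries where they do the work, as an engineer would, in place of code of your own. Each camera call takes 0.05 s, during which the arm holds its last target. There are 200 camera calls.

## Working session

There is one attempt and no reset: what is moved stays moved. The work goes in short steps, each a Python script; the robot and the scene stay as the last script left them, time stands still between calls to the robot, and variables do not carry over. Pictures are saved under pics/ and viewed, at most 10 in all, crops included, and the job is handed in when it is done.

```bash
mkdir -p pics
cat > h.py <<'E'
import numpy as np, cv2
from workcell import r
from scipy.spatial.transform import Rotation as R
def K(p):
    f=200/np.tan(np.radians(p["vertical_fov"])/2); return f
def ray(p,uv,T=None):
    f=K(p); x,y=(uv[0]-p["cx"])/f,(uv[1]-p["cy"])/f
    rd=np.hypot(x,y); rr=rd
    for _ in range(20): rr=rd/(1+p["k1"]*rr*rr)
    s=rr/rd if rd>0 else 1
    d=np.array([x*s,y*s,1])
    W=np.linalg.inv(p["camera_from_world"]) if T is None else T
    return W[:3,3],W[:3,:3]@d/np.linalg.norm(d)
def onz(p,uv,z,T=None):
    o,d=ray(p,uv,T); return o+d*(z-o[2])/d[2]
def tri(rays):
    A=np.zeros((3,3));b=np.zeros(3)
    for o,d in rays:
        P=np.eye(3)-np.outer(d,d);A+=P;b+=P@o
    x=np.linalg.solve(A,b)
    return x,[np.linalg.norm(np.cross(x-o,d)) for o,d in rays]
def proj(p,X):
    C=p["camera_from_world"]; c=C[:3,:3]@np.array(X)+C[:3,3]
    x,y=c[0]/c[2],c[1]/c[2]; k=1+p["k1"]*(x*x+y*y); f=K(p)
    return np.array([p["cx"]+f*x*k,p["cy"]+f*y*k])
E
python3 - <<'E'
from h import *
P={n:r.grab_frame(n) for n in("scene","top")}
for n,p in P.items():
    cv2.imwrite(f"pics/{n}0.png",p["frame"])
    C=np.linalg.inv(p["camera_from_world"]);print(n,C[:3,3].round(3),C[:3,2].round(2),p["vertical_fov"],p["k1"])
for t in["bay","strip","tote","tote_lip","hook_grip","hook_bend","hook_tip","stand","stand_seat","amber","cup","tips","bottle_red","bottle_brown"]:
    rs=[];o=[]
    for n,p in P.items():
        L=r.landmark_of(p,t)
        if L: rs.append(ray(p,L[0]["centre"])); o.append((n,np.round(L[0]["centre"]).tolist(),round(L[0]["confidence"],2)))
    x=tri(rs) if len(rs)==2 else None
    print(t,o,None if x is None else (x[0].round(4),np.round(x[1],4)))
E
```

```text
scene [0.061 0.057 1.028] [ 0.5  -0.2  -0.84] 52.619871638906524 -0.003852048410226364
top [ 0.154 -0.169  0.992] [ 0.48  0.02 -0.88] 57.227948794499355 -0.08682078926516795
bay [('scene', [332.0, 214.0], 0.86), ('top', [329.0, 234.0], 0.79)] (array([ 0.5684, -0.1717,  0.0541]), array([0.0064, 0.0064]))
strip [('scene', [330.0, 238.0], 0.94), ('top', [320.0, 253.0], 0.64)] (array([ 0.5349, -0.1489, -0.0089]), array([0.0031, 0.0031]))
tote [('scene', [336.0, 192.0], 0.83), ('top', [342.0, 207.0], 0.56)] (array([ 0.6506, -0.2124,  0.042 ]), array([0.0043, 0.0043]))
tote_lip [('scene', [334.0, 191.0], 0.63), ('top', [335.0, 212.0], 0.98)] (array([ 0.6015, -0.189 ,  0.1193]), array([0.0031, 0.0031]))
hook_grip [('scene', [448.0, 148.0], 0.68), ('top', [454.0, 211.0], 0.58)] (array([ 0.5371, -0.459 ,  0.2522]), array([0.0002, 0.0002]))
hook_bend [('scene', [427.0, 185.0], 0.67), ('top', [435.0, 236.0], 0.55)] (array([ 0.5726, -0.4776,  0.03  ]), array([0.0019, 0.0019]))
hook_tip [('scene', [444.0, 150.0], 0.16), ('top', [433.0, 248.0], 0.81)] (array([ 0.3866, -0.3233,  0.4604]), array([0.
[... 163 characters left out ...]
ene', [446.0, 150.0], 0.86), ('top', [452.0, 211.0], 0.92)] (array([ 0.536 , -0.4538,  0.2516]), array([0.001, 0.001]))
amber [('scene', [236.0, 224.0], 0.83), ('top', [246.0, 206.0], 0.64)] (array([ 0.6861,  0.0854, -0.0156]), array([0.0028, 0.0028]))
cup [('scene', [225.0, 288.0], 0.8), ('top', [211.0, 255.0], 0.87)] (array([ 0.5121,  0.1669, -0.0109]), array([0.005, 0.005]))
tips [('scene', [345.0, 143.0], 0.6), ('top', [358.0, 165.0], 0.87)] (array([ 0.6847, -0.248 ,  0.2103]), array([0.0035, 0.0035]))
bottle_red [('scene', [320.0, 182.0], 0.61), ('top', [362.0, 165.0], 0.6)] (array([ 1.0262, -0.3045, -0.3737]), array([0.0531, 0.0531]))
bottle_brown [('scene', [347.0, 184.0], 0.37)] None
```

View pics/scene0.png

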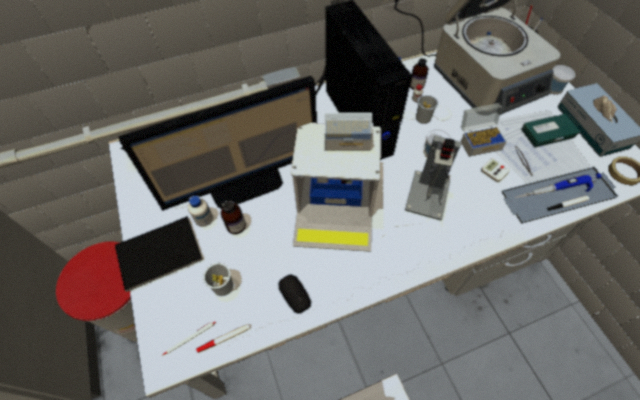

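View pics/top0.png

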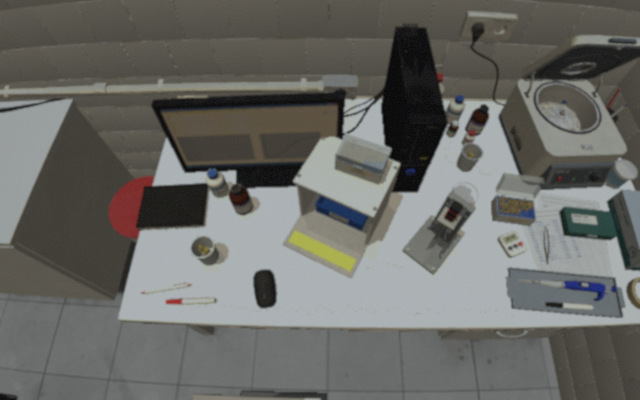

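The scene camera shows the bay with its yellow strip at (332,238), the tote under the roof at (335,190) and the hook's grip in its stand at (447,148). In the top view the strip is at (320,250) and the grip at (455,210). Next I'll get the yaws and a wrist look at the stand.

Run:
```python
from h import *
P={n:r.grab_frame(n) for n in("scene","top")}
for n,p in P.items():
    hsv=cv2.cvtColor(p["frame"],cv2.COLOR_BGR2HSV)
    m=cv2.inRange(hsv,(22,120,120),(38,255,255))
    k,l,s,c=cv2.connectedComponentsWithStats(m);i=1+np.argmax(s[1:,4])
    v,u=np.where(l==i)
    W=np.array([onz(p,(a,b),.006)[:2] for a,b in zip(u,v)])
    (cx,cy),(w,h),a=cv2.minAreaRect((W*1000).astype(np.float32))
    b=cv2.boxPoints(((cx,cy),(w,h),a)); 
    e=max((b[1]-b[0],b[2]-b[1]),key=np.linalg.norm); 
    if e[1]<0:e=-e
    print(n,cx,cy,w,h,"bay yaw",np.arctan2(-e[0],e[1]), "n",len(u))
# wrist look at the stand: camera tilt for oblique view
print(P["top"]["frame"].shape)
pw=r.grab_frame("wrist");print(pw["tool_from_camera"].round(3),pw["vertical_fov"])
for yaw in np.arange(-3,3.1,.5):
    q=(R.from_euler("z",yaw)*R.from_euler("x",np.pi)).as_quat()
    for X in ([.40,-.36,.42],[.536,-.456,.30]):
        j=r.solve_ik(X,q); print(round(yaw,1),X,None if j is None else np.round(j,2))
```

```text
scene 534.3430786132812 -153.34898376464844 197.97572326660156 40.06897735595703 bay yaw -0.4574888 n 901
top 534.8703002929688 -153.3333740234375 195.03211975097656 35.92625427246094 bay yaw -0.45848513 n 792
(400, 640, 3)
[[ 0.001 -0.962 -0.273  0.069]
 [ 1.     0.001  0.    -0.   ]
 [ 0.    -0.273  0.962 -0.119]
 [ 0.     0.     0.     1.   ]] 65.24431711929628
-3.0 [0.4, -0.36, 0.42] [-0.73  0.33  0.54  1.79  0.   -0.87]
-3.0 [0.536, -0.456, 0.3] [-0.7   0.7   0.83  1.71  0.   -0.85]
-2.5 [0.4, -0.36, 0.42] [-0.73  0.33  0.54  1.79  0.   -1.37]
-2.5 [0.536, -0.456, 0.3] [-0.7   0.7   0.83  1.71  0.   -1.35]
-2.0 [0.4, -0.36, 0.42] [-0.73  0.33  0.54  1.79  0.   -1.87]
-2.0 [0.536, -0.456, 0.3] [-0.7   0.7   0.83  1.71  0.   -1.85]
-1.5 [0.4, -0.36, 0.42] [-0.73  0.33  0.54  1.79  0.   -2.37]
-1.5 [0.536, -0.456, 0.3] [-0.7   0.7   0.83  1.71  0.   -2.35]
-1.0 [0.4, -0.36, 0.42] [-0.73  0.33  0.54  1.79  0.   -2.87]
-1.0 [0.536, -0.456, 0.3] [-0.7   0.7   0.83  1.71  0.   -2.85]
-0.5 [0.4, -0.36, 0.42] [-0.73  0.33  0.54  1.79  0.    2.91]
-0.5 [0.536, -0.456, 0.3] [-0.7   0.7   0
[... 190 characters left out ...]
1.79  0.    1.91]
0.5 [0.536, -0.456, 0.3] [-0.7   0.7   0.83  1.71  0.    1.94]
1.0 [0.4, -0.36, 0.42] [-0.73  0.33  0.54  1.79  0.    1.41]
1.0 [0.536, -0.456, 0.3] [-0.7   0.7   0.83  1.71  0.    1.44]
1.5 [0.4, -0.36, 0.42] [-0.73  0.33  0.54  1.79  0.    0.91]
1.5 [0.536, -0.456, 0.3] [-0.7   0.7   0.83  1.71  0.    0.94]
2.0 [0.4, -0.36, 0.42] [-0.73  0.33  0.54  1.79  0.    0.41]
2.0 [0.536, -0.456, 0.3] [-0.7   0.7   0.83  1.71  0.    0.44]
2.5 [0.4, -0.36, 0.42] [-0.73  0.33  0.54  1.79  0.   -0.09]
2.5 [0.536, -0.456, 0.3] [-0.7   0.7   0.83  1.71  0.   -0.06]
3.0 [0.4, -0.36, 0.42] [-0.73  0.33  0.54  1.79  0.   -0.59]
3.0 [0.536, -0.456, 0.3] [-0.7   0.7   0.83  1.71  0.   -0.56]
```

Run:
```python
from h import *
p0=r.read_tcp_pos(); r.move_l([p0[0],p0[1],.42],feed=.3)
yaw=np.pi-.702
q=(R.from_euler("z",yaw)*R.from_euler("x",np.pi)).as_quat()
u=np.array([np.cos(-.702),np.sin(-.702)])
r.reach([*(u*.61),.43],q); r.sleep(.2)
def T(p):
    M=np.eye(4);M[:3,:3]=R.from_quat(r.read_ee_rot()).as_matrix();M[:3,3]=r.read_tcp_pos();return M@p["tool_from_camera"]
p=r.grab_frame("wrist");t=T(p)
cv2.imwrite("pics/w1.png",p["frame"])
print(t.round(4).tolist(),p["cx"],p["cy"],p["k1"],p["vertical_fov"],r.read_clock())
for n,z in(("hook_grip",.252),("stand_seat",.252),("stand",0),("hook_bend",.0545),("hook_tip",.03)):
    L=r.landmark_of(p,n)
    for l in L[:1]: print(n,l["centre"],l["confidence"],onz(p,l["centre"],z,t))
```

```text
[[0.6444, 0.7357, 0.2087, 0.413], [0.7647, -0.6198, -0.1762, -0.3492], [-0.0003, 0.2732, -0.962, 0.5495], [0.0, 0.0, 0.0, 1.0]] 318.627209718517 193.55305997906905 0.006540245025761975 65.24431711929628 5.9
hook_grip [317.2, 268.1] 0.79 [ 0.53945019 -0.45782487  0.252     ]
stand_seat [318.1, 266.5] 0.62 [ 0.53862143 -0.4558762   0.252     ]
stand [318.2, 198.7] 0.72 [ 0.53922244 -0.45676373  0.        ]
hook_bend [315.8, 222.7] 0.73 [ 0.55650008 -0.47653262  0.0545    ]
hook_tip [317.7, 208.6] 0.96 [ 0.54561658 -0.46324028  0.03      ]
```

View pics/w1.png

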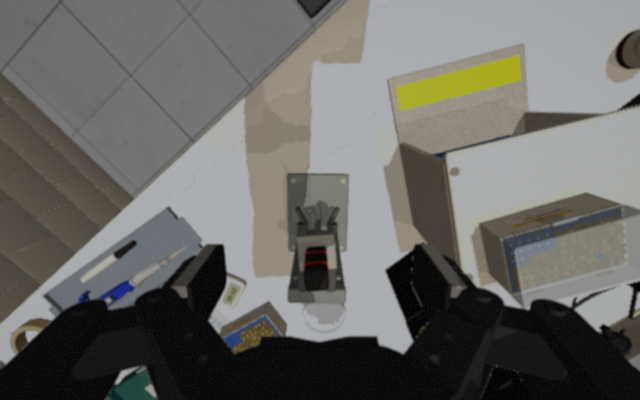

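The wrist view shows the base plate's front edge at row 174 (cols 289–349), the grip at (317,267) and no yaw offset visible. So the stand's yaw is about -0.70. Now I'll grasp the hook and take it out of the fork.

Run:
```python
from h import *
yaw=np.pi-.70
q=(R.from_euler("z",yaw)*R.from_euler("x",np.pi)).as_quat()
S=np.array([.5385,-.4568])
r.reach([*S,.36],q)
r.move_l([*S,.264],feed=.12); print(r.read_wrist_force())
r.grab(100); r.sleep(.3)
print(r.read_tcp_pos(),r.read_gripper_width(),r.read_grip_force(),r.read_wrist_force())
u=np.array([np.cos(-.70),np.sin(-.70)])
r.move_l([*S,.294],feed=.08); print(r.read_wrist_force())
r.move_l([*(S-u*.16),.294],feed=.15); print(r.read_wrist_force(),r.read_gripper_width())
r.move_l([*(S-u*.19),.40],feed=.2)
P={n:r.grab_frame(n) for n in("scene","top")}
for n,p in P.items(): cv2.imwrite(f"pics/{n}2.png",p["frame"][60:330,200:560])
G=r.read_tcp_pos();print(G)
for t in["hook_grip","hook_bend","hook_tip","stand_seat","tote_lip","tote"]:
    rs=[];o=[]
    for n,p in P.items():
        L=r.landmark_of(p,t)
        if L: rs.append(ray(p,L[0]["centre"])); o.append((n,np.round(L[0]["centre"]).tolist(),round(L[0]["confidence"],2)))
    x=tri(rs) if len(rs)==2 else None
    print(t,o,None if x is None else (x[0].round(4),np.round(x[1],4)))
print(r.read_clock())
a=cv2.imread("pics/scene2.png");b=cv2.imread("pics/top2.png");cv2.imwrite("pics/c2.png",np.hstack([a,b]))
```

```text
[ 0.2585538  -0.55521089  0.64362566]
[ 0.53857839 -0.45690496  0.2642725 ] 0.02294387508851888 97.18470575055107 [0.25989357 0.26429358 2.97976787]
[ 0.14909027  0.17036698 -1.54652683]
[-0.05860086  1.15820529 -0.7251272 ] 0.023074340455344906
[ 0.39308334 -0.33432296  0.39790227]
hook_grip [] None
hook_bend [] None
hook_tip [] None
stand_seat [('scene', [447.0, 151.0], 0.91), ('top', [359.0, 163.0], 0.52)] (array([ 0.3203, -0.1932,  0.6796]), array([0.0416, 0.0416]))
tote_lip [('scene', [331.0, 191.0], 0.59)] None
tote [('scene', [337.0, 191.0], 0.59)] None
11.6833
```

View pics/c2.png

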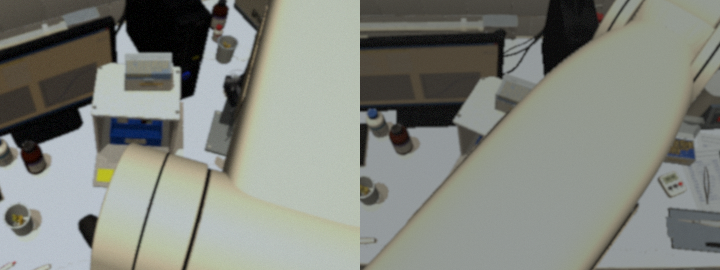

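The left crop shows the stand fork empty and the tote in the bay. The arm hides the hook, but the 23 mm finger width confirms it is held. Next I'll locate the tote from the start images.

Run:
```python
from h import *
B=np.array([.5346,-.1533])+.06*np.array([np.cos(-.458),np.sin(-.458)])
c,s=np.cos(-.458),np.sin(-.458)
def bay(X): d=X[:2]-B; return np.array([c*d[0]+s*d[1],-s*d[0]+c*d[1]])*1000
for n,l in(("scene",[334,191]),("top",[335,212])):
    p=r.grab_frame(n); im=cv2.imread(f"pics/{n}0.png")
    print(n,"lip",bay(onz(p,l,.061)))
    hsv=cv2.cvtColor(im,cv2.COLOR_BGR2HSV); m=cv2.inRange(hsv,(100,110,30),(130,255,255))
    k,lb,st,_=cv2.connectedComponentsWithStats(m)
    sel=[i for i in range(1,k) if st[i,4]>40 and 290<st[i,0]<380 and 160<st[i,1]<230]
    print([st[i].tolist() for i in sel]); mm=np.isin(lb,sel)
    pts=[]
    for u in range(640):
        v=np.where(mm[:,u])[0]
        if len(v): pts.append(bay(onz(p,(u,v.max()+.5),.006)))
    pts=np.array(pts); x=np.median(pts[:,0]); g=pts[abs(pts[:,0]-x)<12]
    print("wall bottom x",x,"slope",np.polyfit(g[:,1],g[:,0],1),"y range",pts[:,1].min(),pts[:,1].max())
    cr=im[150:250,270:400]; cv2.imwrite(f"pics/_{n}.png",cv2.resize(cr,(400,308),interpolation=cv2.INTER_CUBIC))
cv2.imwrite("pics/c3.png",np.hstack([cv2.imread("pics/_scene.png"),cv2.imread("pics/_top.png")]))
# IK feasibility of insertion
```

```text
scene lip [57.52011401  2.16217228]
[[310, 178, 52, 28, 1065]]
wall bottom x 49.300712868947414 slope [-1.70042942e-02  4.72178969e+01] y range -78.55491753016366 73.66491789431649
top lip [41.10599789  8.06060389]
[[316, 197, 51, 32, 626]]
wall bottom x 60.09617681744293 slope [1.33950847e-02 5.70927880e+01] y range -73.15964022560767 80.68585767929942
```

View pics/c3.png

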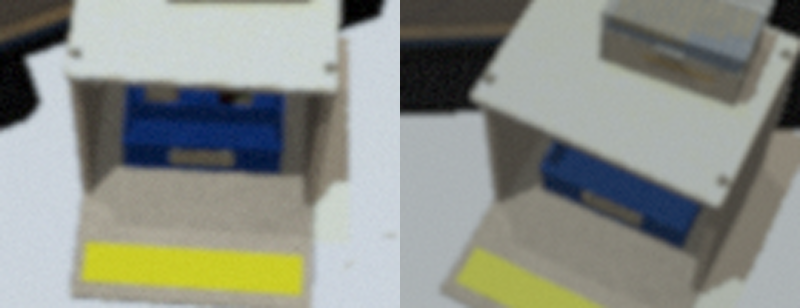

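The tote's front wall is at bay x ≈ 52 mm, square and centred. I'll use 0.6 rad of tilt so the collar clears the roof edge with margin, then check IK and insert the hook.

```bash
cat >> h.py <<'E'
YB=-.458
Rb=R.from_euler("z",YB)
Bo=np.array([.5346,-.1533,0])+Rb.apply([.06,0,0])
RT0=R.from_euler("z",np.pi)*R.from_euler("x",np.pi)
def tip_pose(tip_bay,th=.6):
    H=Rb*R.from_euler("y",-th)
    g=Bo+Rb.apply(tip_bay)-H.apply([.0079,0,-.2223])
    return g+H.apply([0,0,.0123]),(H*RT0).as_quat()
E
python3 - <<'E'
from h import *
W=[(-.06,0,.15),(-.06,0,.078),(.076,0,.078),(.076,0,.040),(-.053,0,.040),(-.025,0,.04),(-.025,0,.12)]
for w in W:
    j=r.solve_ik(*tip_pose(w)); print(w,tip_pose(w)[0].round(3),None if j is None else np.round(j,2))
    assert j is not None
r.reach(*tip_pose(W[0]))
F=[]
for w in W[1:4]:
    p,q=tip_pose(w); r.move_l(p,q,feed=.12); F.append(r.read_wrist_force().round(2))
print(F,r.read_clock(),r.read_tcp_pos())
p=r.grab_frame("scene"); a=p["frame"][120:320,220:480]
p2=r.grab_frame("wrist"); 
cv2.imwrite("pics/c4.png",np.hstack([cv2.resize(a,(400,308)),cv2.resize(p2["frame"],(400,308))]))
E
```

```text
(-0.06, 0, 0.15) [ 0.41  -0.092  0.339] [-0.08 -0.36 -0.5   0.86 -0.21  0.31]
(-0.06, 0, 0.078) [ 0.41  -0.092  0.267] [-0.08 -0.32 -0.67  0.65 -0.21  0.31]
(0.076, 0, 0.078) [ 0.532 -0.152  0.267] [-0.21 -0.04 -0.45  0.57 -0.14  0.21]
(0.076, 0, 0.04) [ 0.532 -0.152  0.229] [-0.21  0.   -0.53  0.46 -0.14  0.21]
(-0.053, 0, 0.04) [ 0.416 -0.095  0.229] [-0.09 -0.27 -0.74  0.53 -0.2   0.31]
(-0.025, 0, 0.04) [ 0.441 -0.107  0.229] [-0.13 -0.2  -0.7   0.5  -0.19  0.28]
(-0.025, 0, 0.12) [ 0.441 -0.107  0.309] [-0.13 -0.27 -0.53  0.74 -0.19  0.28]
[array([ 0.13,  0.39, -0.52]), array([-0.64, -0.49, -1.05]), array([ 0.  ,  0.37, -1.  ])] 15.2667 [ 0.53176712 -0.15183285  0.22932993]
```

View pics/c4.png

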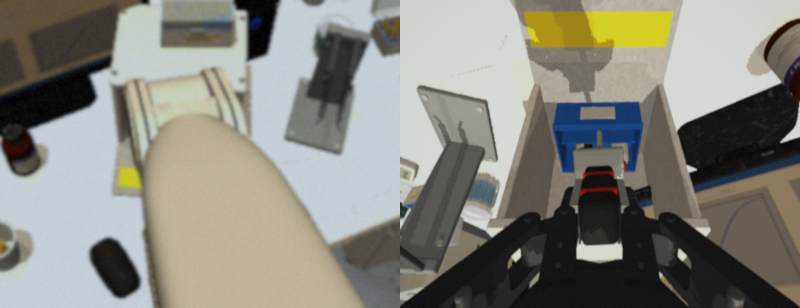

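The wrist view shows the hook shaft entering the blue tote just behind its front wall at about (600,125), well centred. No contact force shows, so I'll drag.

Run:
```python
from h import *
for x in(.05,.03,-.01,-.05):
    p,q=tip_pose((x,0,.040)); r.move_l(p,q,feed=.07); print(x,Rb.inv().apply(r.read_wrist_force()).round(2))
r.sleep(.4)
p2=r.grab_frame("wrist");M=np.eye(4);M[:3,:3]=R.from_quat(r.read_ee_rot()).as_matrix();M[:3,3]=r.read_tcp_pos();T=M@p2["tool_from_camera"]
for n,z in(("tote_lip",.061),("tote",.006),("strip",.006),("hook_tip",.04)):
    for l in r.landmark_of(p2,n)[:1]: print(n,np.round(l["centre"]),l["confidence"],(Rb.inv().apply(onz(p2,l["centre"],z,T)-Bo)*1000).round(1))
# rim corners: blue mask top edge
hsv=cv2.cvtColor(p2["frame"],cv2.COLOR_BGR2HSV); m=cv2.inRange(hsv,(100,110,30),(130,255,255))
k,lb,st,_=cv2.connectedComponentsWithStats(m);i=1+np.argmax(st[1:,4]);print(st[i])
pts=[]
for u in range(st[i,0]+8,st[i,0]+st[i,2]-8,4):
    v=np.where(lb[:,u]==i)[0]
    pts.append(Rb.inv().apply(onz(p2,(u,v.min()),.058,T)-Bo)*1000)
pts=np.array(pts);print("rim front x",np.median(pts[:,0]),"slope",np.polyfit(pts[:,1],pts[:,0],1),pts[:,1].min(),pts[:,1].max())
cv2.imwrite("pics/w5.png",p2["frame"]);print(r.read_clock())
```

```text
0.05 [ 0.24  0.51 -2.03]
0.03 [ 0.6  -0.12 -1.39]
-0.01 [-0.87 -0.15 -1.41]
-0.05 [-0.24 -0.13 -1.11]
tote_lip [317. 181.] 0.76 [-59.6  -2.2  61. ]
tote [318. 178.] 0.9 [-4.5 -0.9  6. ]
strip [323. 145.] 0.61 [-62.9   5.    6. ]
hook_tip [318. 172.] 0.67 [-52.2  -1.   40. ]
[ 247  147  138   88 6105]
rim front x -102.60579366286667 slope [-4.60980990e-02 -1.03374886e+02] -63.60614016086197 54.91298878412623
18.425
```

View pics/w5.png

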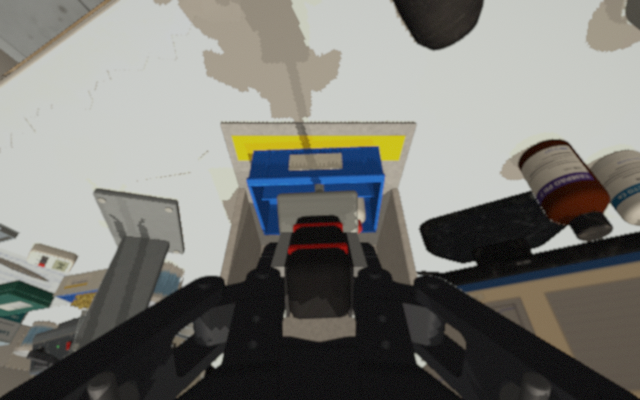

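The tote's front wall stands on the strip: lip at (317,181), bay x ≈ -60 mm, square. Now I'll unhook and return to the stand.

Run:
```python
from h import *
for w,f in(((-.034,0,.040),.06),((-.034,0,.11),.1),((-.06,0,.2),.2)):
    p,q=tip_pose(w); r.move_l(p,q,feed=f); print(r.read_wrist_force().round(2))
S=np.array([.5386,-.4569]);u=np.array([np.cos(-.70),np.sin(-.70)])
q=(R.from_euler("z",np.pi-.70)*R.from_euler("x",np.pi)).as_quat()
r.reach([*(S-u*.19),.40],q)
r.move_l([*(S-u*.16),.296],feed=.15)
r.sleep(.2)
p2=r.grab_frame("wrist");M=np.eye(4);M[:3,:3]=R.from_quat(r.read_ee_rot()).as_matrix();M[:3,3]=r.read_tcp_pos();T=M@p2["tool_from_camera"]
for n,z in(("hook_tip",.062),("hook_bend",.087),("hook_grip",.284),("stand_seat",.252)):
    for l in r.landmark_of(p2,n)[:1]:
        d=R.from_euler("z",.70).apply(onz(p2,l["centre"],z,T)-np.array([*(S-u*.16),z])); print(n,np.round(l["centre"]),round(l["confidence"],2),(d*1000).round(1))
cv2.imwrite("pics/w6.png",p2["frame"]);print(r.read_clock())
```

```text
[-0.74  0.01 -1.37]
[ 0.04 -0.55 -1.74]
[-0.93  0.65 -1.8 ]
hook_tip [320. 178.] 0.56 [12.9  1.3  0. ]
hook_bend [317. 196.] 0.92 [27.2 -1.7 -0. ]
hook_grip [320. 259.] 0.77 [0.8 0.2 0. ]
stand_seat [523. 129.] 0.52 [-57.  104.6   0. ]
22.5917
```

View pics/w6.png

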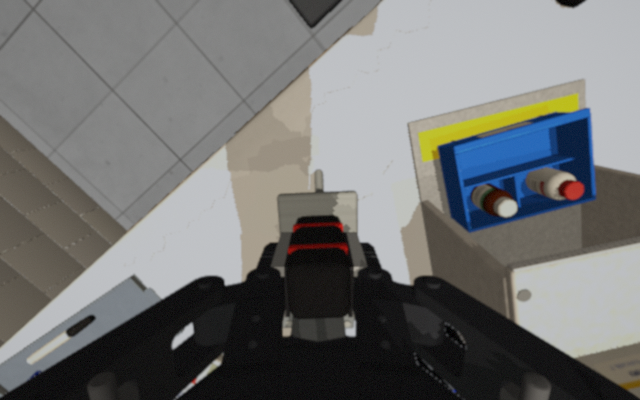

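The bottles are standing in the tote at (495,205) and (560,185). The hook is upright in hand to within ~0.02 rad, so I'll put it back in the fork.

Run:
```python
from h import *
S=np.array([.5386,-.4569])
r.move_l([*S,.296],feed=.1); print(r.read_wrist_force().round(2),r.read_tcp_pos())
r.move_l([*S,.2655],feed=.04); print(r.read_wrist_force().round(2),r.read_tcp_pos())
r.release(); r.sleep(.5)
r.move_l([*S,.37],feed=.1)
u=np.array([np.cos(-.702),np.sin(-.702)])
q=(R.from_euler("z",np.pi-.702)*R.from_euler("x",np.pi)).as_quat()
r.reach([*(u*.61),.43],q); r.sleep(.3)
p=r.grab_frame("wrist");M=np.eye(4);M[:3,:3]=R.from_quat(r.read_ee_rot()).as_matrix();M[:3,3]=r.read_tcp_pos();t=M@p["tool_from_camera"]
for n,z in(("hook_grip",.252),("stand_seat",.252),("hook_bend",.0545),("hook_tip",.03),("tote_lip",.061)):
    for l in r.landmark_of(p,n)[:1]: X=onz(p,l["centre"],z,t);print(n,np.round(l["centre"]),round(l["confidence"],2),X.round(4),(Rb.inv().apply(X-Bo)*1000).round(0))
cv2.imwrite("pics/w7.png",p["frame"]);print(r.read_clock())
```

```text
[ 1.01  0.59 -1.1 ] [ 0.53843339 -0.45676208  0.2961821 ]
[ 0.72  0.32 -2.27] [ 0.53870218 -0.45697206  0.26578304]
hook_grip [319. 268.] 0.86 [ 0.5401 -0.4561  0.252 ] [  79. -269.  252.]
stand_seat [318. 270.] 0.68 [ 0.54   -0.4584  0.252 ] [  80. -271.  252.]
hook_bend [317. 223.] 0.98 [ 0.5573 -0.4751  0.0545] [ 103. -279.   54.]
hook_tip [318. 208.] 0.65 [ 0.545  -0.4616  0.03  ] [  86. -272.   30.]
tote_lip [473.  80.] 0.63 [ 0.5319 -0.155   0.061 ] [-62.  -3.  61.]
28.6917
```

View pics/w7.png

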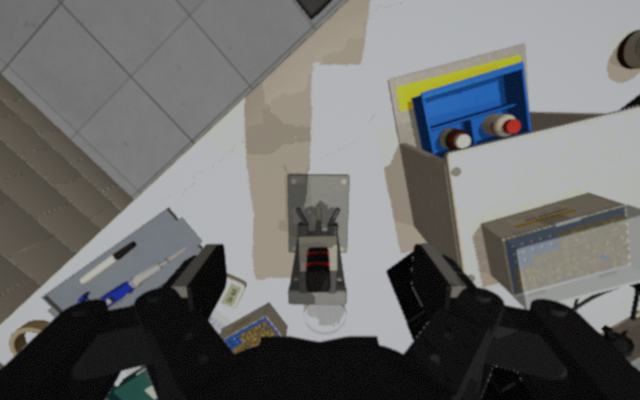

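The hook hangs in the fork at (318,268) as it was, and the tote is on the strip with its lip at (473,80) and both bottles upright.

```bash
python3 -c "
from workcell import r
print(r.hand_in())"
```

```text
the job is handed in; nothing more can be done
None
```

The job is handed in (no verdict came back): the last wrist picture shows the tote's front wall on the yellow strip, square, with both bottles standing, and the hook hanging free in its fork, all at about 29 s on the clock.

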